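Lock the adjusting screw with its jam nut

ROBOT

A 6-joint arm with a two-finger parallel gripper is mounted at the origin on a cart in front of the work surface, level with it; the furniture and walls round the work are solid. World frame = base frame: x ahead of the robot, y to its left, z up, the work surface at z = 0. Lengths are in m, angles in rad, forces in N, time in s.
With the tool pointing down it reaches from about 0.275 to 1 m from the base axis. Payload 8.4 kg.
Tool frame: the origin (TCP) lies on the centre line of the jaws, within the pads' length; the fingertips stand 17 mm ahead of it and the grasp point (between the pads) lies 2 mm behind it (bot.tcp_to_tips is the z of the fingertips in the tool frame, in m); z points along the fingers, y is the line along which they close (so a half turn about z gives the same grasp; the last joint's range is limited). The gripper opens to 85 mm and grips with 20 to 120 N. Pads are 22 mm wide; open, the fingers measure 114 mm over their backs; the gripper's body (76 mm by 85 mm) begins 54 mm behind the grasp point. The pads swing forward as they close: fully open they stand 13 mm farther back than shut.
Start: joints at [-1.216, 0.353, 1.633, -0, 1.155, -0.002], TCP at [0.218, -0.586, 0.248] pointing down, gripper open.
Joint ranges: [-2.63, 2.63], [-0.92, 2.1], [0.06, 2.66], [-1.3, 4.44], [0, 2.69], [-3.02, 3.02]. Speed limits (rad/s): [2.22, 2.22, 2.79, 3.14, 3.14, 3.14].

INTERFACE

Orientations are given as a unit quaternion [x, y, z, w].
In Python, from workcell import bot, hand, kinematics, get_obs, vision, hand_in gives the robot as it stands. The module is installed in compiled form; this text tells all that it offers. Calls block until the motion is done:
- bot.reach(position, orientation): joint-space move of the TCP to a pose.
- bot.servo_line(position, ori=None, velocity=0.15): straight line of the TCP; ori=None keeps the orientation; velocity is the mean speed in m/s.
- bot.goto_joints(angles): joint-space move.
- hand.move_gripper(opening, strength=None): finger opening in m; strength is the grip in N (None keeps the last); returns when the fingers have stopped.
- bot.dwell(seconds).
- kinematics.solve_ik(position, orientation): joint angles nearest the present ones, or None.
- get_obs(): the state.
- vision.read_camera(name): name is "scene" or "top" or "wrist"; returns a dict with "frame" (420x560x3 uint8, red, green, blue), "intrinsics" (3x3 intrinsics, pixels), "view" (4x4, takes a point from world to camera coordinates). Camera axes: x right, y down, z forward; pixel columns grow to the right and rows downward; lengths in m; the calibration is good to about 2 mm. A picture is of the moment at which its call begins. There is no depth.
A pose or a line that the arm cannot do raises bot.IKError and nothing moves.
- hand_in(): hands the job in; it is judged then, once.
The state is a dict: "time_s": time; "joint_pos": joint angles; "joint_vel": joint speeds; "joint_efforts": joint torques, N m; "position": TCP position; "orientation": TCP orientation; "wrist_force": force on the tool from outside, world axes, zero at the start; "ft_torque": the same for the moment, N m; "gripper_width": finger opening in m; "grip_force": force on a finger pad.
Only numpy, scipy, OpenCV 4.12 (cv2) and the standard library are available. Lean on these libraries where they do the work, as an engineer would, in place of code of your own. Each camera call takes 0.05 s, during which the arm holds its last target. There are 200 camera calls.

TASK

Lock the adjusting screw on the small stand without letting it turn: take the holding key whose long flat slot fits the screw's flat tang and set it down fully over the tang, with its handle lying between the two pins of the stand. With the key holding the screw so, swing the locknut's lever clockwise (seen from above) until it is tight against its stop, and leave the key seated in place.

Things in the scene. Friction and masses are not known exactly. Their poses are not given: they have to be found in the camera images.
- stand: Grey fixed stand, base plate 178 x 80 x 12 mm. Origin on the cart top under the screw's axis; x runs along the plate from the key rest to the screw, z up. On the axis a round shoulder 60 mm across, top at z = 56 mm; on it the screw's flat tang, 44 mm along x, 16 mm thick, up to z = 81 mm (its top 7 mm only 40 x 12 mm). A seated key lies at z = 56 mm with its x along the stand's x.
- key_rest (a point): Middle of the stand's key rest, at x = -106 mm and z = 56 mm of the stand: the top of a block 18 x 60 mm that carries the key's handle. Two upright steel pins, 11 mm thick, stand on it at y = -19.5 and +19.5 mm (28 mm free between them) up to z = 96 mm.
- flat_key: Loose key lying flat, 0.11-0.22 kg. Steel head 70 x 43 x 14 mm with a through slot 50 mm (its x) by 21 mm. Origin at the underside, mid slot; z up. Handle to -x, 18 mm wide, ends at x = -122 mm; wood, 22 mm high, beyond x = -42 mm; grasp at x = -60 mm. The other key near it has a round head with a 20 mm round hole and does not fit; they lie in either order.
- lever_knob (a point): Middle (z = 65 mm) of the black upright knob, 18 mm in diameter, from z = 43 to 85 mm, at the end of the locknut's lever, 95 mm from the screw's axis, on the stand's +y side: with both joints at 0 it lies 105 degrees from the stand's +x towards +y. Lever 14 mm wide, top at z = 43 mm.
- lock_nut (a joint): Angle of the locknut relative to the screw, rad; grows clockwise seen from above, from 0 (loose) to 0.95 (tight, hard stop); starts between 0 and 0.15. Its thread drags at 0.3 N m, about 3 N at the knob; it stays where it is left.
- adjust_screw (a joint): Angle of the screw (tang) in the stand, rad, clockwise from above positive; 0 at the start, to be kept. It turns easily (0.08 N m), so the nut takes it along unless the seated key holds it, the handle bearing on a pin; about 0.2 rad of play remains.

How it is judged:
By the outcome, as a careful person would: the job done as asked, in the order asked, and still so for the second after the job is handed in, with the robot touching nothing.
It also fails if it takes over 54 s, if anything falls off the work surface, if the arm or the gripper's body presses on something with over 40 N, if the wrist force passes 120 N, or if a joint passes its speed limit or range.

## Working session

There is one attempt and no reset: what is moved stays moved. The work goes in short steps, each a Python script; the robot and the scene stay as the last script left them, time stands still between calls to the robot, and variables do not carry over. Pictures are saved under pics/ and viewed, at most 13 in all, crops included, and the job is handed in when it is done.

```bash
mkdir -p pics
python3 - <<'E'
from workcell import vision,get_obs
import cv2,numpy as np
for n in ("top","scene"):
    d=vision.read_camera(n); cv2.imwrite(f"pics/{n}0.png",cv2.resize(d["frame"][:,:,::-1],(800,600),interpolation=cv2.INTER_CUBIC))
    np.savez(f"{n}0.npz",**d); print(n,np.round(d["intrinsics"],1).tolist(),np.round(d["view"],3).tolist())
o=get_obs();print(o["time_s"],o["orientation"],o["gripper_width"])
E
```

```text
top [[389.6, 0.0, 277.7], [0.0, 389.6, 207.4], [0.0, 0.0, 1.0]] [[0.024, -1.0, 0.014, -0.051], [-0.998, -0.025, -0.055, 0.454], [0.055, -0.012, -0.998, 0.91], [0.0, 0.0, 0.0, 1.0]]
scene [[497.5, 0.0, 280.1], [0.0, 497.5, 212.4], [0.0, 0.0, 1.0]] [[-0.758, -0.653, 0.012, 0.344], [-0.358, 0.4, -0.844, 0.237], [0.546, -0.643, -0.537, 0.836], [0.0, 0.0, 0.0, 1.0]]
0.1 [ 9.84130704e-01  1.77443859e-01 -1.11433059e-04 -6.49831494e-04] 0.08540182670344612
```

View pics/top0.png

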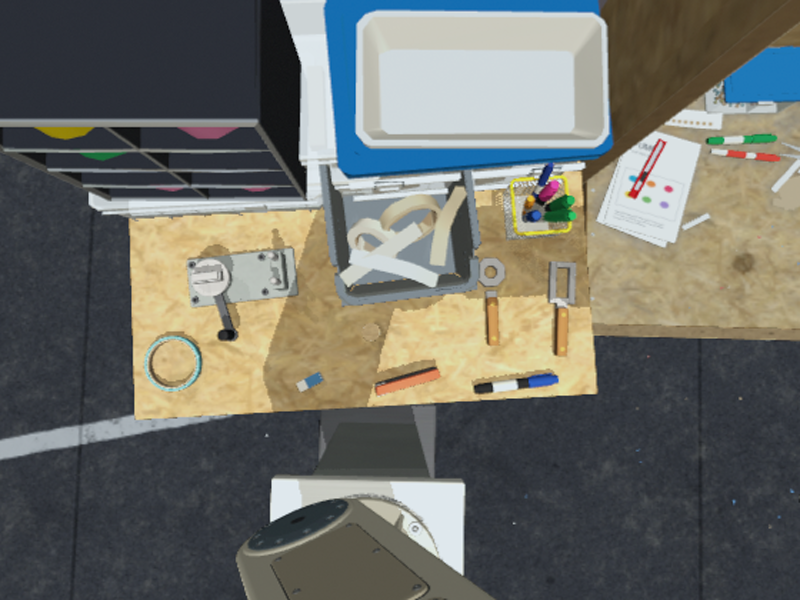

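View pics/scene0.png

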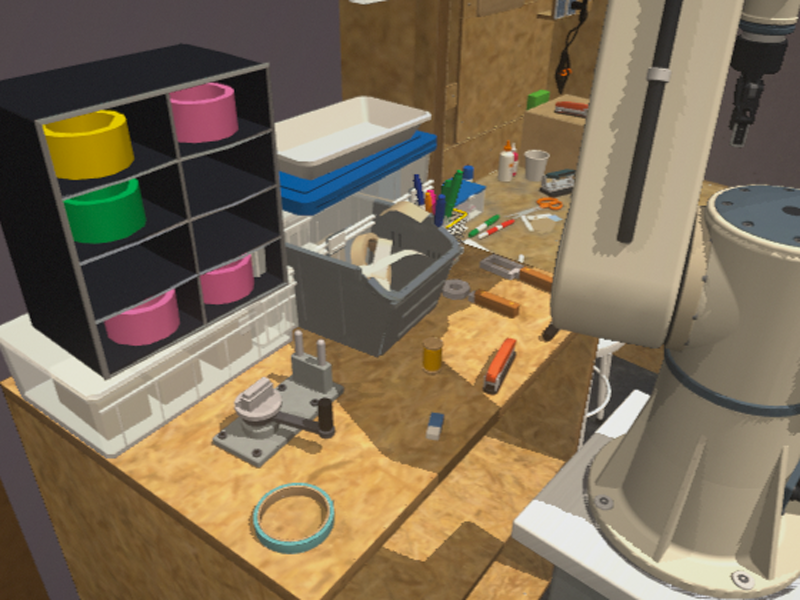

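The top view shows the stand's screw at about (208,277), its rest with pins at about (278,270) and the knob at (228,333). The flat key is the right one, with its head at (563,283) and its handle end at (561,355). The round-head key is at (491,272). I'll enlarge these areas to read pixels.

Run:
```python
import cv2,numpy as np
d=np.load("top0.npz");f=d["frame"][:,:,::-1]
a=cv2.resize(f[160:250,120:220],None,fx=6,fy=6,interpolation=cv2.INTER_CUBIC)
b=cv2.resize(f[175:255,380:413],None,fx=6,fy=6,interpolation=cv2.INTER_CUBIC)
c=np.zeros((540,800,3),np.uint8);c[:540,:600]=a;c[:480,602:800]=b
cv2.imwrite("pics/crop0.png",c)
```

```text
(no output)
```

View pics/crop0.png

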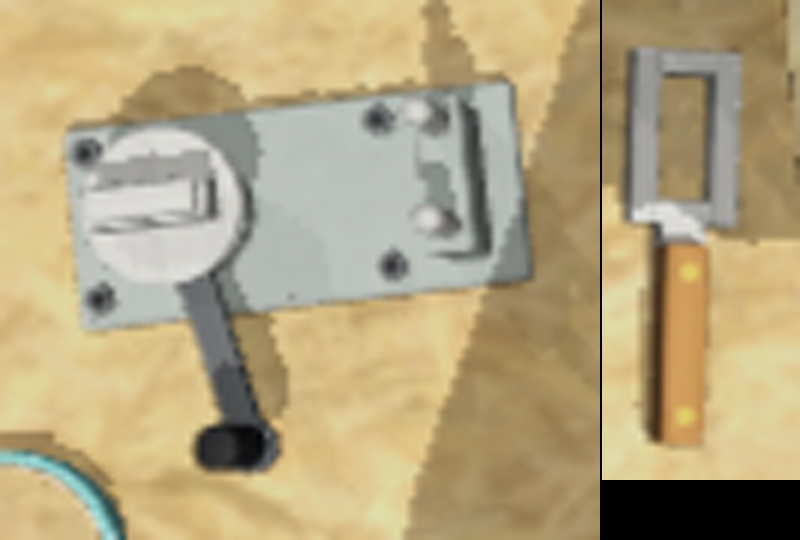

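The crop shows the plate corners at (66,128), (513,82), (533,278) and (84,330), and the knob top at about (222,446). The key head corners are at (630,48) to (737,228) and its handle ends at about (677,442).

```bash
cat > h.py <<'E'
import numpy as np
from scipy.optimize import least_squares
from scipy.spatial.transform import Rotation as R
def proj(d,P):
    c=np.c_[P,np.ones(len(P))]@d["view"].T; u=c[:,:3]@d["intrinsics"].T; return u[:,:2]/u[:,2:]
def place(p,L):
    c,s=np.cos(p[2]),np.sin(p[2]); L=np.asarray(L,float)
    return np.c_[p[0]+c*L[:,0]-s*L[:,1],p[1]+s*L[:,0]+c*L[:,1],L[:,2]]
def fit(d,L,uv,p0):
    r=least_squares(lambda p:(proj(d,place(p,L))-uv).ravel(),p0,x_scale=[.1,.1,.5],loss="soft_l1")
    return r.x,np.abs(r.fun).reshape(-1,2)
def down(yaw): # tool z down, tool y axis along world direction yaw+90deg, tool x at yaw
    return (R.from_euler("z",yaw)*R.from_euler("x",np.pi)).as_quat()
E
python3 - <<'E'
from h import *
d=np.load("top0.npz")
off=np.array([120,160])-.42
# plate corners: screw end offset unknown -> use corners with centre offset fitted through shoulder
q=np.array([[66,128],[513,82],[533,278],[84,330]])/6+off
# stand: x from xm to xm+178
def res(p):
    L=[[p[3]+.178,-.04,.012],[p[3],-.04,.012],[p[3],.04,.012],[p[3]+.178,.04,.012]]
    sh=[[0,0,.056],[-.106,-.0195,.096],[-.106,.0195,.096]]
    uv=np.vstack([q,np.array([[161,206],[424,112],[434,218]])/6+off])
    return (proj(d,place(p,L+sh))-uv).ravel()
r=least_squares(res,[.5,.25,1.57,-.125],x_scale=[.1,.1,.5,.1],loss="soft_l1");S=r.x;print("stand",S,res(S).round(1))
off=np.array([380,175])-.42
uv=(np.array([[630,48],[742,52],[737,228],[630,220],[661,72],[714,72],[706,203],[656,203],[677,442]])-[602,0])/6+off
L=[[.035,.0215,.014],[.035,-.0215,.014],[-.035,-.0215,.014],[-.035,.0215,.014],[.025,.0105,.014],[.025,-.0105,.014],[-.025,-.0105,.014],[-.025,.0105,.014],[-.122,0,.018]]
print("key",*fit(d,L,uv,[.4,-.35,0]))
from workcell import vision,get_obs
w=vision.read_camera("wrist");o=get_obs()
T=np.linalg.inv(w["view"]);Rt=R.from_quat(o["orientation"]).as_matrix()
print("cam in tool",Rt.T@(T[:3,3]-o["position"]),(Rt.T@T[:3,:3]).round(2).tolist(),w["intrinsics"][0])
E
```

```text
stand [ 0.47614846  0.25479032  1.70343949 -0.12716928] [-0.2  0.1  0.3 -0.2  0.3  0.6 -0.3  0.   1.  -0.1 -0.4 -0.3 -0.3 -0.1]
key [ 0.48594699 -0.31404502 -0.02438832] [[0.5681154  0.31007149]
 [0.13690268 0.07603379]
 [0.20737717 0.10185518]
 [0.41195544 0.34202313]
 [0.13868904 0.09332008]
 [0.19475351 0.5324207 ]
 [0.47907972 0.36496595]
 [0.00854088 0.80014241]
 [0.11440057 0.65235389]]
cam in tool [ 0.07250454 -0.00058626 -0.12653276] [[-0.0, -0.96, -0.28], [1.0, -0.0, -0.0], [0.0, -0.28, 0.96]] [298.82449238   0.         280.3411739 ]
```

Run:
```python
from h import *
from workcell import *
import cv2
def over(p,x,z,n):
    P=place(p,[[x,0,z]])[0]; bot.reach(P,down(p[2])); d=vision.read_camera("wrist"); np.savez(n+".npz",**d); return d
s=over([.476,.255,1.703],-.06,.19,"ws"); k=over([.486,-.314,-.024],-.06,.15,"wk")
o=get_obs();print(o["time_s"],o["joint_pos"],o["position"])
cv2.imwrite("pics/ws.png",cv2.resize(s["frame"][:,:,::-1],(800,600),interpolation=cv2.INTER_CUBIC))
cv2.imwrite("pics/wk.png",cv2.resize(k["frame"][:,:,::-1],(800,600),interpolation=cv2.INTER_CUBIC))
```

```text
5.0167 [-6.34254633e-01  3.24551700e-01  1.92729950e+00  2.00696682e-04
  8.89676199e-01  9.58734647e-01] [ 0.42653058 -0.31185264  0.15007481]
```

View pics/ws.png

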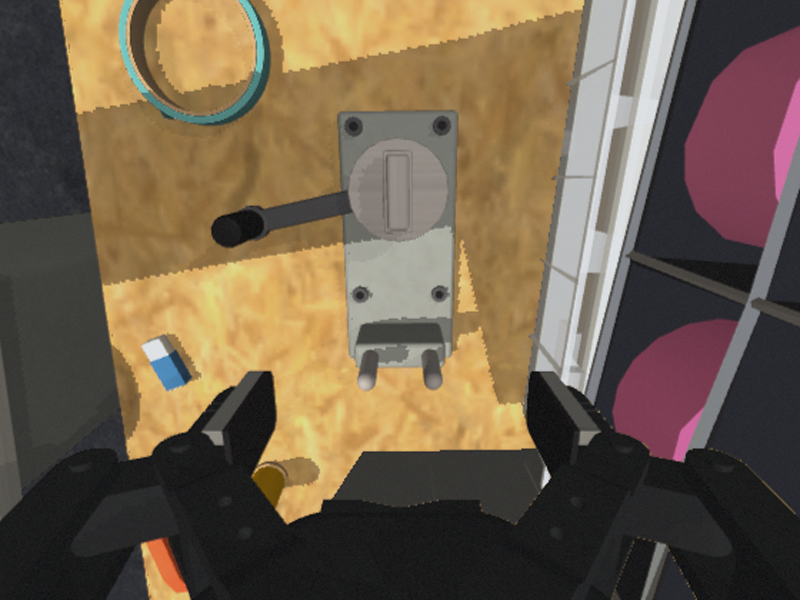

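View pics/wk.png

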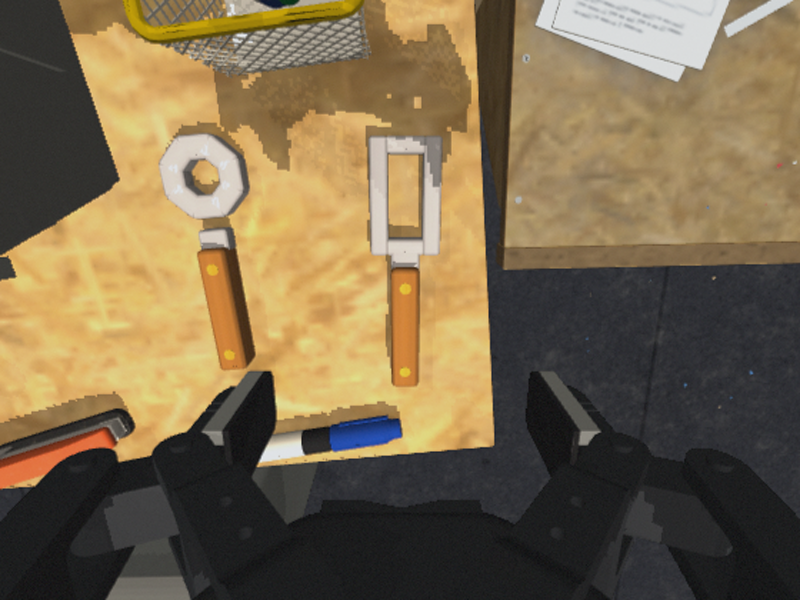

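The stand picture shows the tang's outline from about (386,150) to (411,234), the shoulder centre at (398,190), the pin tops at (367,384) and (434,383), and the knob top at (229,230). The key picture shows the head from (369,137) to (440,255), the slot from (387,152) to (422,238) and the handle end at (404,386).

Run:
```python
from h import *
s=np.load("ws.npz");k=np.load("wk.npz")
L=[[.051,-.04,.012],[.051,.04,.012],[0,0,.056],[-.106,.0195,.096],[-.106,-.0195,.096],[.022,0,.074],[-.022,0,.074]]
uv=np.array([[457,111],[338,111],[398,190],[367,384],[434,383],[398,149.5],[398,235]])*.7-.15
print(*fit(s,L,uv,[.476,.255,1.703]))
L=[[.035,.0215,.014],[.035,-.0215,.014],[-.035,-.0215,.014],[-.035,.0215,.014],[.025,.0105,.014],[.025,-.0105,.014],[-.025,-.0105,.014],[-.025,.0105,.014],[-.122,0.009,.022],[-.122,-.009,.022]]
uv=np.array([[369,137],[441,137],[439,255],[370,254],[387,152],[423,152],[422,238],[387,238],[391,386],[418,385]])*.7-.15
print(*fit(k,L,uv,[.486,-.314,-.024]))
# knob
S=fit(s,[[0,0,0]]*0+[[0,0,.056],[-.106,.0195,.096],[-.106,-.0195,.096]],np.array([[398,190],[367,384],[434,383]])*.7-.15,[.476,.255,1.703])[0]
print(S)
r=least_squares(lambda a:(proj(s,place(S,[[.095*np.cos(a[0]),.095*np.sin(a[0]),.085]]))-np.array([229,230])*.7).ravel(),[1.8]);print("knob ang deg",np.degrees(r.x),r.fun)
```

```text
[0.47506287 0.256747   1.7136132 ] [[0.95873753 2.20699398]
 [0.90500956 1.11032459]
 [0.14613539 0.89186407]
 [0.48033209 0.83245676]
 [0.27850396 1.01355038]
 [0.36647277 0.65621351]
 [0.39681239 1.69647022]]
[ 0.48531144 -0.31491854 -0.02311282] [[0.95398811 1.95500773]
 [0.90563602 1.94141211]
 [0.11444299 0.41439092]
 [0.04846656 0.26850811]
 [0.07801255 0.38606636]
 [0.046052   0.3929903 ]
 [0.19904036 0.23897752]
 [0.42625145 0.23083409]
 [0.17919477 0.38295258]
 [0.04572233 1.09163763]]
[0.47482356 0.25751176 1.71576367]
knob ang deg [101.72789111] [-2.17716753  0.73286582]
```

Run:
```python
from h import *
from workcell import *
import cv2
K=np.array([.4854,-.3149,-.0235]);S=np.array([.4750,.2568,1.7137])
g=lambda p,z:place(p,[[-.06,0,z]])[0]
hand.move_gripper(.05,60)
bot.reach(g(K,.06),down(K[2])); bot.servo_line(g(K,.021),velocity=.1)
print(get_obs()["wrist_force"].round(1) if hasattr(get_obs()["wrist_force"],"round") else get_obs()["wrist_force"])
hand.move_gripper(.0,60); o=get_obs(); print(o["gripper_width"],o["grip_force"])
bot.servo_line(g(K,.16),velocity=.15)
bot.reach(g(S,.16),down(S[2]))
o=get_obs(); print(o["time_s"],o["gripper_width"],o["position"],o["wrist_force"])
d=vision.read_camera("wrist"); np.savez("wh.npz",**d)
cv2.imwrite("pics/wh.png",cv2.resize(d["frame"][:,:,::-1],(800,600),interpolation=cv2.INTER_CUBIC))
```

```text
[-0.  -0.1  0.4]
0.016307295113599473 59.31049168109894
9.7833 0.016693436831853186 [0.48382834 0.19668478 0.15995158] [ 0.11558814  0.49217923 -1.90181811]
```

View pics/wh.png

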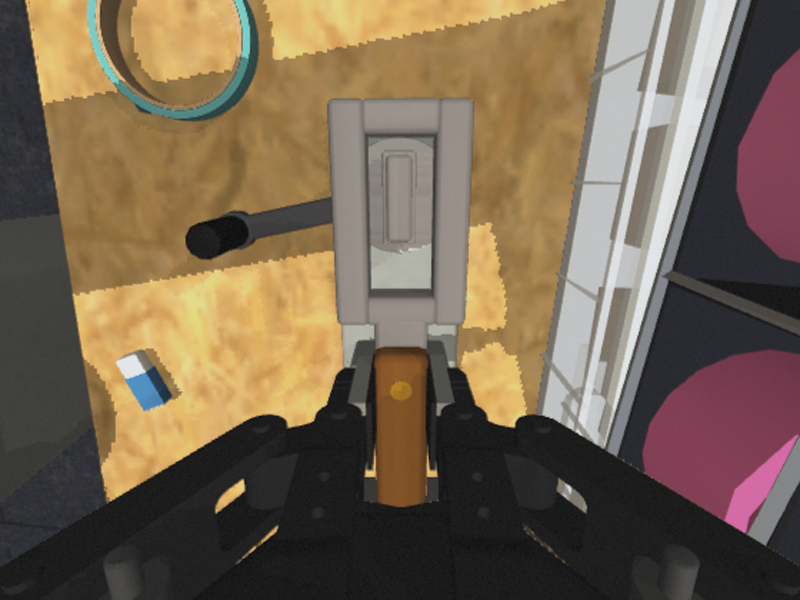

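The key is level in the grip. Its head corners are at (330,99), (473,99), (468,325) and (338,325), and its slot runs from (365,136) to (433,290). The tang's outline is (383,150) to (415,242).

Run:
```python
from h import *
d=np.load("wh.npz");S=np.array([.4750,.2568,1.7137])
L=np.array([[.035,.0215,.014],[.035,-.0215,.014],[-.035,-.0215,.014],[-.035,.0215,.014],[.025,.0105,.014],[.025,-.0105,.014],[-.025,-.0105,.014],[-.025,.0105,.014]])
uv=np.array([[330,99],[473,99],[468,325],[338,325],[365,136],[436,136],[433,290],[369,290]])*.7-.15
def pts(p):
    r=R.from_euler("ZYX",[p[3],p[4],p[5]]); return r.apply(L)+p[:3]
r=least_squares(lambda p:(proj(d,pts(p))-uv).ravel(),[*S[:2],.139,S[2],0,0],x_scale=.1,loss="soft_l1")
print("key",r.x.round(4),np.abs(r.fun).max())
r2=least_squares(lambda p:(proj(d,place(p,[[.022,.008,.074],[.022,-.008,.074],[-.022,-.008,.074],[-.022,.008,.074]]))-np.array([[383,150],[416,150],[414,241.5],[385,241.5]])*.7+.15).ravel(),S)
print("tang",r2.x.round(4),r2.fun.round(1))
```

```text
key [ 0.4765  0.2541  0.1351  1.7153  0.0846 -0.0106] 3.404838146942211
tang [0.475  0.2575 1.7112] [-0.4 -0.6  0.4 -0.6  1.1  0.7 -1.1  0.6]
```

Run:
```python
from h import *
from workcell import *
import cv2
S=np.array([.4750,.2569,1.7130])
g=lambda z:place(S,[[-.06+.002,0.0006,z]])[0]
bot.servo_line(g(.115),down(S[2]),velocity=.1)
for z in np.arange(.109,.0769,-.004):
    bot.servo_line(g(z),velocity=.06); o=get_obs(); f=np.array(o["wrist_force"]); print(round(z,3),f.round(1),np.round(o["ft_torque"],2))
    if f[2]>18 or np.hypot(*f[:2])>15: break
d=vision.read_camera("scene");print(o["time_s"],o["position"])
cv2.imwrite("pics/s1.png",cv2.resize(d["frame"][240:350,120:280,::-1],(800,550),interpolation=cv2.INTER_CUBIC))
```

```text
0.109 [ 0.   0.3 -1.2] [-0.06  0.04  0.03]
0.105 [-0.5  0.7 -1.6] [-0.01 -0.03  0.02]
0.101 [ 0.   0.3 -1.5] [-0.03 -0.04 -0.02]
0.097 [ 0.7  0.1 -1.2] [ 0.   -0.03  0.03]
0.093 [ 0.  -0.3 -1.2] [-0.04  0.   -0.  ]
0.089 [ 0.2  0.4 -1.9] [-0.02 -0.01 -0.02]
0.085 [ 0.3  0.7 -1.2] [ 0.02  0.03 -0.02]
0.081 [-0.3  0.5 -1.2] [-0.06 -0.04  0.  ]
0.077 [-1.2 -0.9  8.2] [-0.14  0.16 -0.01]
12.6833 [0.48335601 0.19959033 0.07771488]
```

View pics/s1.png

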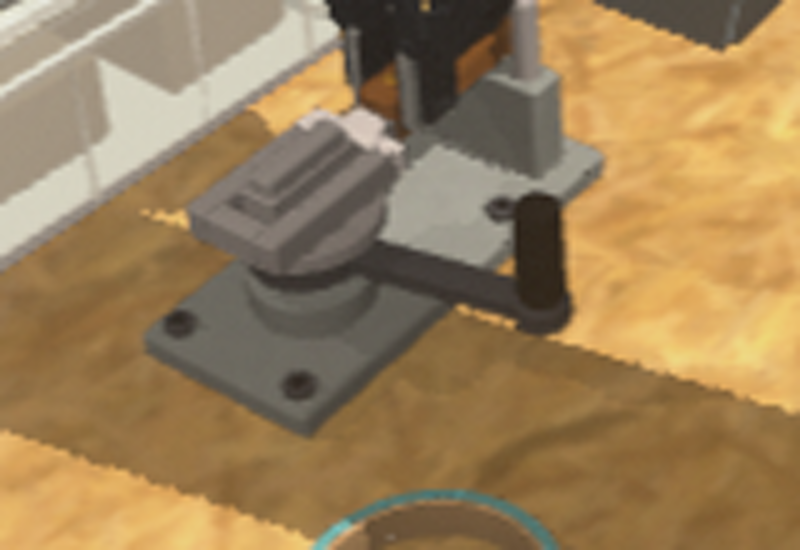

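The key head sits flat over the tang on the shoulder, with the tang standing through the slot and the handle towards the pins. I'll release it and check from above.

Run:
```python
from h import *
from workcell import *
import cv2
S=np.array([.4750,.2569,1.7130])
g=lambda z:place(S,[[-.06+.002,0.0006,z]])[0]
hand.move_gripper(.06); bot.servo_line(g(.17),velocity=.15)
d=vision.read_camera("wrist");np.savez("wr.npz",**d);o=get_obs();print(o["time_s"],o["position"])
cv2.imwrite("pics/wr.png",cv2.resize(d["frame"][:,:,::-1],(800,600),interpolation=cv2.INTER_CUBIC))
```

```text
14.0333 [0.48192621 0.19912401 0.16899744]
```

View pics/wr.png

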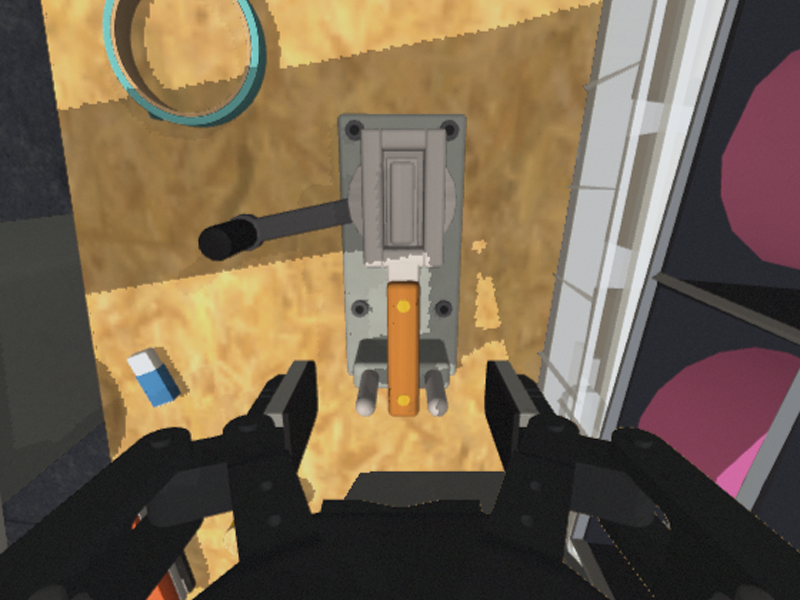

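The key is seated, with the tang in the slot and the handle centred between the pins at (366,400) and (437,400). The knob top is at (214,242). Next I straddle the knob and swing it.

Run:
```python
from h import *
from workcell import *
import cv2
S=np.array([.4750,.2569,1.7130]);d=np.load("wr.npz")
r=least_squares(lambda a:(proj(d,place(S,[[a[1]*np.cos(a[0]),a[1]*np.sin(a[0]),.085]]))-np.array([214,242])*.7).ravel(),[1.8,.095])
a0,rad=r.x;print(np.degrees(a0),rad)
a0=float(a0)
def pose(a,z,rr=.095):return place(S,[[rr*np.cos(a),rr*np.sin(a),z]])[0],down(S[2]+a)
hand.move_gripper(.042)
bot.reach(*pose(a0,.15)); 
p,q=pose(a0,.074); bot.servo_line(p,velocity=.1); o=get_obs();print(o["time_s"],np.round(o["wrist_force"],1))
if np.linalg.norm(o["wrist_force"])>10: raise SystemExit
hand.move_gripper(.026)
a=a0;n=0;f0=np.array(get_obs()["wrist_force"])
while a>np.radians(28):
    a-=np.radians(3); p,q=pose(a,.074); bot.servo_line(p,q,velocity=.05)
    o=get_obs(); f=np.array(o["wrist_force"])-f0; th=S[2]+a
    t=np.array([np.sin(th),-np.cos(th)])  # clockwise direction
    F=-f[:2]@t; print(round(np.degrees(a),1),"push %.1f rad %.1f z %.1f"%(F,f[:2]@[np.cos(th),np.sin(th)],f[2]))
    if F>14 or np.linalg.norm(f)>30: break
print(o["time_s"],o["position"])
d=vision.read_camera("top");np.savez("t2.npz",**d)
cv2.imwrite("pics/t2.png",cv2.resize(d["frame"][160:250,120:220,::-1],(600,540),interpolation=cv2.INTER_CUBIC))
```

```text
101.07998774583612 0.09498322741915774
16.7 [ 0.2 -0.1  1.3]
98.1 push 1.7 rad 0.7 z -0.3
95.1 push 1.1 rad -0.3 z -0.5
92.1 push -0.1 rad -0.4 z 0.3
89.1 push 0.6 rad 0.7 z -1.1
86.1 push 1.1 rad 0.4 z -0.8
83.1 push 1.3 rad 1.8 z -0.6
80.1 push 1.9 rad 0.6 z -0.3
77.1 push 1.9 rad 0.8 z -0.8
74.1 push 1.7 rad 0.7 z -1.8
71.1 push 1.8 rad 0.1 z -0.7
68.1 push 1.9 rad 1.3 z -0.5
65.1 push 1.0 rad 1.0 z -0.6
62.1 push 2.4 rad 0.2 z -1.0
59.1 push 1.9 rad -0.6 z -1.1
56.1 push 1.0 rad -0.3 z -0.9
53.1 push 2.0 rad 0.7 z -1.2
50.1 push 1.4 rad 0.7 z -0.3
47.1 push 2.0 rad 0.5 z -0.7
44.1 push 1.5 rad -0.6 z -0.4
41.1 push 1.0 rad 0.6 z -1.4
38.1 push 3.3 rad -0.4 z -0.3
35.1 push 12.8 rad -4.7 z 8.2
32.1 push 22.9 rad -6.6 z 16.6
22.75 [0.40896391 0.3245016  0.07300443]
```

View pics/t2.png

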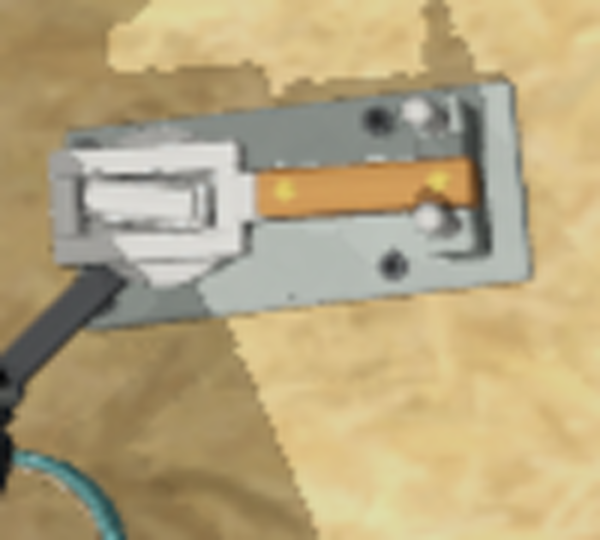

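Run:
```python
from h import *
from workcell import *
import cv2
S=np.array([.4750,.2569,1.7130])
def pose(a,z,rr=.095):return place(S,[[rr*np.cos(a),rr*np.sin(a),z]])[0],down(S[2]+a)
a=np.radians(39.5)
p,q=pose(a,.074); bot.servo_line(p,q,velocity=.05); hand.move_gripper(.034)
o=get_obs();print(np.round(o["wrist_force"],1))
bot.servo_line(pose(a,.20)[0],velocity=.12)
# viewpoint over stand as before
bot.reach(place(S,[[-.058,0.0006,.20]])[0],down(S[2]))
d=vision.read_camera("wrist");np.savez("wf.npz",**d);o=get_obs();print(o["time_s"],np.round(o["wrist_force"],1))
cv2.imwrite("pics/wf.png",cv2.resize(d["frame"][:,:,::-1],(800,600),interpolation=cv2.INTER_CUBIC))
```

```text
[-0.8  0.   1. ]
25.3333 [-0.3 -0.3  0. ]
```

View pics/wf.png

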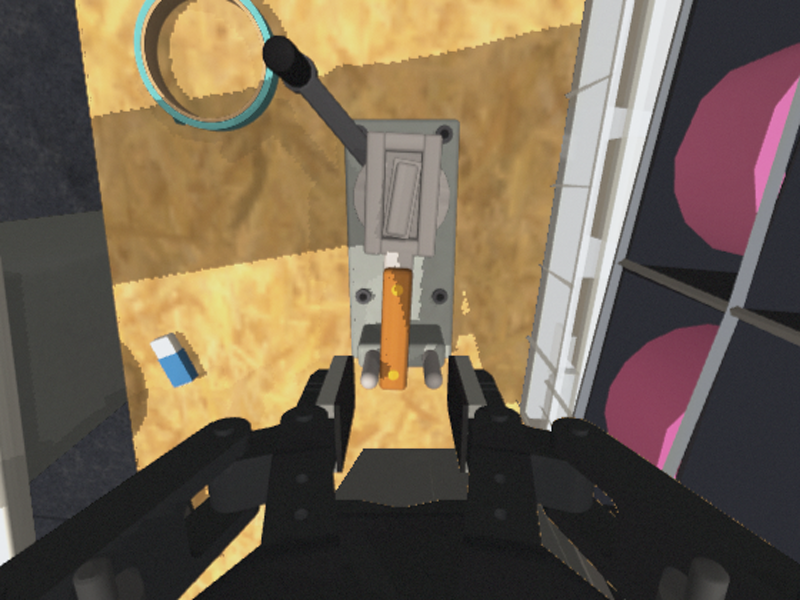

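The key is still seated, with its handle against the left pin. The knob is now at (279,53) near the tape roll, so I'll check that the nut really reached its stop.

Run:
```python
from h import *
S=np.array([.4750,.2569,1.7130]);d=np.load("wf.npz")
r=least_squares(lambda a:(proj(d,place(S,[[a[1]*np.cos(a[0]),a[1]*np.sin(a[0]),.085]]))-np.array([279,52])*.7).ravel(),[.7,.095]).x
def ground(uv,z):
    return least_squares(lambda a:(proj(d,np.array([[a[0],a[1],z]]))-np.array(uv)*.7).ravel(),[.45,.3]).x
# tang side edges on top face z=.081 (inner rectangle)
f=cv=d["frame"]
import cv2
c=cv2.resize(f[80:190,240:325,::-1],None,fx=5.4,fy=5.4,interpolation=cv2.INTER_CUBIC);cv2.imwrite("pics/tang.png",c)
print("knob",np.degrees(r[0]),r[1])
for t,b in (((405,158),(400,237)),((396,163),(388,235)),((418,163),(409,236))):
    v=ground(t,.08)-ground(b,.08); print("tang turn cw",S[2]-np.arctan2(v[1],v[0]))
v=ground((397,270),.078)-ground((393,385),.078);print("key turn",S[2]-np.arctan2(v[1],v[0]))
print("nut+screw",np.radians(105)-r[0])
w=np.load("wr.npz")
for D,n in((w,"before"),(d,"after")):
    hsv=cv2.cvtColor(D["frame"],cv2.COLOR_RGB2HSV);m=cv2.inRange(hsv,(80,80,60),(95,255,255));ys,xs=np.nonzero(m[:100,60:220])
    d=D;print(n,ground((np.percentile(xs,99)+60)/.7*np.array([1,0])+np.array([0,np.percentile(ys,99)/.7]),.02))
```

```text
knob 40.293333042212325 0.09536041330263159
tang turn cw 0.06369629796012477
tang turn cw 0.11914586499773772
tang turn cw 0.11736965145433542
key turn 0.036477900693268506
nut+screw 1.1293443864048176
before [0.38624908 0.28730034]
after [0.3847278 0.2873046]
```

View pics/tang.png

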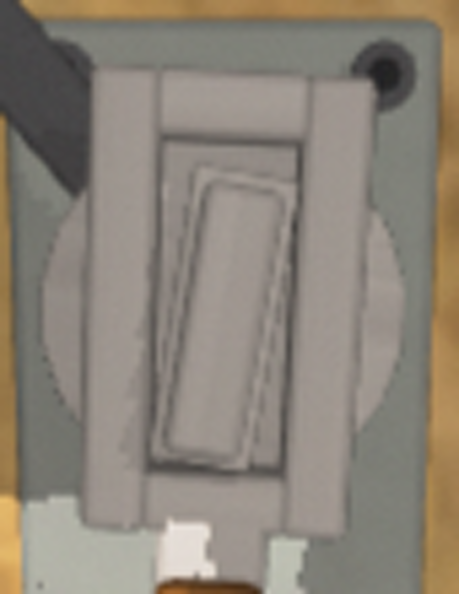

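The enlarged crop shows the tang turned about 0.17 rad to the corners of the slot, which is the stated play. The nut alone is then at about 0.95, so it is tight against its stop. The tape roll has not moved and the robot is clear of everything.

```bash
python3 -c "
from workcell import *
print(hand_in())"
```

```text
the job is handed in; nothing more can be done
None
```

The job is handed in: the flat key is seated over the tang with its handle between the pins, and the lever is swung clockwise tight against its stop. The screw turned only about 0.18 rad, within the stated play, and the run had used about 25 s of the 54 s at the last reading before hand-in.

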